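Test a valve spring's loaded length and sort it

ROBOT

A 6-joint arm with a two-finger parallel gripper is mounted at the origin on a cart in front of the work surface, level with it; the furniture and walls round the work are solid. World frame = base frame: x ahead of the robot, y to its left, z up, the work surface at z = 0. Lengths are in mm, angles in rad, forces in N, time in s.
With the tool pointing down it reaches from about 400 to 925 mm from the base axis. Payload 12.5 kg.
Tool frame: the origin (TCP) lies on the centre line of the jaws, within the pads' length; the fingertips stand 19 mm ahead of it and the grasp point (between the pads) is the TCP; z points along the fingers, y is the line along which they close (so a half turn about z gives the same grasp; the last joint's range is limited). The gripper opens to 95 mm and grips with 3 to 60 N. Pads are 20 mm wide; open, the fingers measure 119 mm over their backs; the gripper's body (75 mm by 180 mm) begins 59 mm behind the grasp point.
Start: joints at [1.194, 0.491, 1.559, -0, 1.092, -0.106], TCP at [167.171, 602.245, 233.661] pointing down, gripper open.
Joint ranges: [-3.1, 3.1], [-0.84, 2.19], [0.05, 2.79], [-1.13, 4.28], [0.06, 2.93], [-2.69, 2.69]. Speed limits (rad/s): [2.22, 2.22, 2.79, 3.14, 3.14, 3.14].

INTERFACE

Orientations are given as [roll, pitch, yaw] about the fixed x, y, z axes, in that order (R = Rz(yaw) Ry(pitch) Rx(roll)).
In Python, from cell import state, read_camera, job_done gives the robot as it stands.
- The arm moves only by the tool arm_command, never from a script. Its argument "deltas" is a list of rows, each an object of numbers: "dx", "dy", "dz": the shift along the world's x, y, z in m; "yaw": the turn about the world's z in degrees. In form: [{"dx": .., "dy": .., "dz": .., "yaw": ..}, ...]. A call has 1 to 20 rows; each row shifts and turns the commanded pose from where the row before left it; what a row does not reach is not made up. A row lasts 1/10 s, in which the tool goes at most 50 mm and 8.59 degrees, less where a joint would pass 70% of its speed; a pose out of reach is approached as far as the arm can. A call with a gripper value outside its range is refused whole. "gripper" is the finger opening in m, from 0 to 0.0951, set as the call begins (left out, the last holds). The fingers move at their own pace and stop on an object; the grip force is fixed at half the most. Time passes only in rows, so rows that do not move let the fingers close. It gives the time, the measured TCP pose, the force, the opening and the grip force at its end, in the units of the state.
- state(): the state, without advancing time (a new reading comes with each control period).
- read_camera(name): name is "scene" or "top" or "wrist"; returns a dict with "color" (420x560x3 uint8, red, green, blue), "range_z" (420x560 float32, mm along the optical axis (not along the pixel's ray), 0 where there is no reading), "fx", "fy", "cx", "cy" (pixels), "extrinsics" (4x4, takes a point from camera to world coordinates). Camera axes: x right, y up, looking along -z (the intrinsics and any distortion apply to the point x, -y, -z); pixel columns grow to the right and rows downward; lengths in mm; the calibration is good to about 2 mm. A picture is of the moment at which its call begins.
- job_done(): hands the job in; it is judged then, once.
The state is a dict: "t": time; "joints": joint angles; "qvel": joint speeds; "tau": joint torques, N m; "eef_pos": TCP position; "tcp_rot": TCP orientation; "ft_force": force on the tool from outside, world axes, zero at the start; "moment": the same for the moment, N m; "opening": opening from 0.0 (shut) to 1.0 (fully open); "grip_force": force on a finger pad.
Only numpy, scipy, OpenCV 4.12 (cv2) and the standard library are available. Lean on these libraries where they do the work, as an engineer would, in place of code of your own. Each camera call takes 0.05 s, during which the arm holds its last target. There are 200 camera calls.

TASK

Check the bottle filler's valve spring: stand the brass spring cartridge fully home in the round pocket of the green tester and press its cap straight down with 18 N, give or take 2 N, for about a second (never above 23 N), so that the cap pushes the follower down to the spring's loaded length. Then lift the cartridge out and stand it upright in the red scrap tray if the follower's red pointer was left below the thick black reference line, or in the wooden tray if it was left above; if the two are level, either tray will do. Do not touch the follower with the robot, and leave the other things on the bench alone.

Things in the scene. Friction and masses are not known exactly. Their poses are not given: they have to be found in the camera images.
- cartridge: spring cartridge, loose, upright, 0.2 kg. Origin: centre of its underside, z up. Brass foot cup 32 mm in diameter, 0 to 20 mm high, lower edge chamfered 2.5 mm; steel coil spring above it; brass cap from 40 to 64 mm, 40 mm in diameter with a flange of 48 mm at its lower edge; black round knob on the cap, 22 mm in diameter, 64 to 96 mm, to grip and press on
- knob (a point): centre of the top of the cap's knob. The cap slides down against the spring, with travel left beyond 18 N. It stands at the same height with a good or a tired spring, but the force at which it begins to give is unknown, 1 to 15 N; past that it rises by about 1.2 N per mm. The depth for a given force is found only by feel
- tester: green spring tester, fixed, turned up to 20 degrees. Origin: centre of its underside below the pocket's centre; z up, x from pocket to column. Base 112 mm (x, -48 to 64) x 92 x 12 mm; steel block 52x52 mm up to 22 mm height with the round pocket. Column at x = 50 to 60 mm, 60 mm wide, 87 mm high; white scale with thin ticks every 5 mm and one thick black reference line
- seat (a point): centre of the pocket's floor, 12 mm above the tester's underside, where the cartridge's origin is when fully home; axes as the tester's. The pocket is 35 mm in diameter, 10 mm deep, its mouth chamfered 2 mm
- follower: follower on the tester's column; it slides up and down and stays where it is pushed (friction 0.8 N). Its nose, 10 mm wide, 5 mm thick, reaches to 18 mm from the pocket's axis, so the cap's flange comes down onto it and carries it down with its underside. Origin: top of the nose at its free end. Starts 2 to 12 mm above the flange underside of a seated cartridge; lifting the cartridge leaves it
- pointer (a point): tip of the follower's red pointer, in front of the scale, 2.5 mm below the top of the nose
- reference_line (a point): middle of the thick black reference line (2.4 mm thick) on the scale; compare its height with the pointer's. In the tester's frame it lies at x 48, y 24, z 41.5 mm
- tray_good: square tray of light wood for good springs, fixed, outside 84x84x18 mm, walls and floor 4 mm thick. Origin: centre of its underside, z up, sides along x and y
- tray_scrap: square red tray for scrap, fixed, same size and origin as the wooden one
- spanner_10: small open-ended spanner, steel, 128 mm long; a bystander, origin under its centre
- paint_brush: paint brush with wooden handle, 221 mm long; a bystander, origin under its centre
- cork: bottle cork lying down, 24 mm thick, 42 mm long; a bystander, origin under its centre
Mind the look-alikes: they are no part of the job. Leave any blue look-alike of the cartridge alone.

How it is judged:
By the outcome, as a careful person would: the job done as asked, in the order asked, and still so for the second after the job is handed in, with the robot touching nothing.
It also fails if it takes over 58 s, if anything falls off the work surface, if the arm or the gripper's body presses on something with over 40 N, if the wrist force passes 120 N, or if a joint passes its speed limit or range.

## Working session

There is one attempt and no reset: what is moved stays moved. The work goes in short steps, Python scripts to look and compute and a tool call to move; the robot and the scene stay as the last step left them, time stands still between calls to the robot, and variables do not carry over. Pictures are saved under pics/ and viewed, at most 10 in all, crops included, and the job is handed in when it is done.

Besides the shell and the picture viewer there is one more tool, called after "Emit:" by a JSON object that holds its "op" and its "data". arm_command: Moves the arm, as the interface text tells. Its arguments: {"type":"object","properties":{"deltas":{"type":"array"},"gripper":{"type":"number"}},"required":["deltas"]}

```bash
mkdir -p pics; cat > h.py <<'E'
import numpy as np, cv2
from cell import state, read_camera, job_done
def snap(n,f):
    c=read_camera(n); cv2.imwrite(f'pics/{f}.png',c['color'][:,:,::-1]); np.savez(f'pics/{f}.npz',**c); return c
def pts(c):
    h,w=c['range_z'].shape; u,v=np.meshgrid(np.arange(w),np.arange(h)); z=c['range_z']
    P=np.stack([(u-c['cx'])/c['fx']*z,-(v-c['cy'])/c['fy']*z,-z,np.ones_like(z)],-1)
    W=(P@np.array(c['extrinsics']).T)[...,:3]; W[z==0]=np.nan; return W
def ray(c,u,v,h):
    E=np.array(c['extrinsics']); d=E[:3,:3]@np.array([(u-c['cx'])/c['fx'],-(v-c['cy'])/c['fy'],-1.]); o=E[:3,3]
    return o+d*(h-o[2])/d[2]
E
python3 - <<'E'
from h import *
a=snap('top','t0');b=snap('scene','s0')
for c in(a,b): print(c['fx'],c['cx'],c['cy'],np.round(c['extrinsics'],3).tolist(), 'dist' in str(c.keys()))
print(state())
E
```

```text
502.08597121891563 276.57734157357845 208.04740760220324 [[0.109, 0.9, -0.421, 173.979], [-0.994, 0.094, -0.058, 272.306], [-0.012, 0.425, 0.905, 882.445], [0.0, 0.0, 0.0, 1.0]] False
389.9309271041573 280.620385160481 214.94715718951974 [[0.592, 0.499, -0.633, -2.512], [-0.806, 0.374, -0.458, -62.414], [0.008, 0.782, 0.623, 624.215], [0.0, 0.0, 0.0, 1.0]] False
{'t': 0.1, 'joints': array([ 1.19437136e+00,  4.91504220e-01,  1.55937533e+00,  2.32242788e-05,
        1.09171264e+00, -1.05567167e-01]), 'qvel': array([-9.55446107e-05, -1.79535190e-03, -1.86393119e-03,  7.42200740e-04,
       -7.53298883e-04,  1.14242111e-03]), 'tau': array([ 3.31547359e-03, -6.13624120e+01, -2.58605272e+01,  6.94370549e-02,
        4.70672816e-02, -2.50382311e-05]), 'eef_pos': array([167.10604754, 602.04687536, 233.12164815]), 'tcp_rot': array([-3.14060086e+00, -1.25806135e-04,  2.87072407e+00]), 'ft_force': array([-0.30276257, -0.3941856 , -0.22579471]), 'moment': array([-0.05931965, -0.03190926,  0.00438514]), 'grip_force': 0.0, 'opening': 0.9991253760014227}
```

View pics/t0.png

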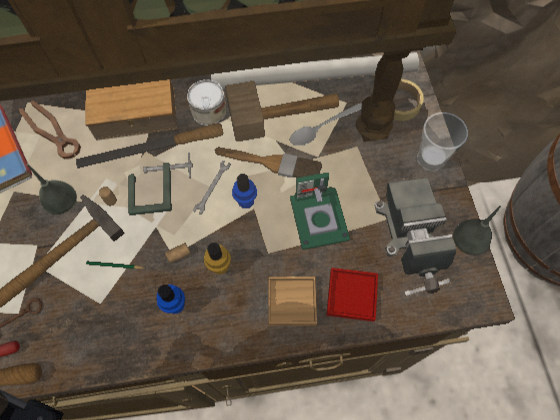

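View pics/s0.png

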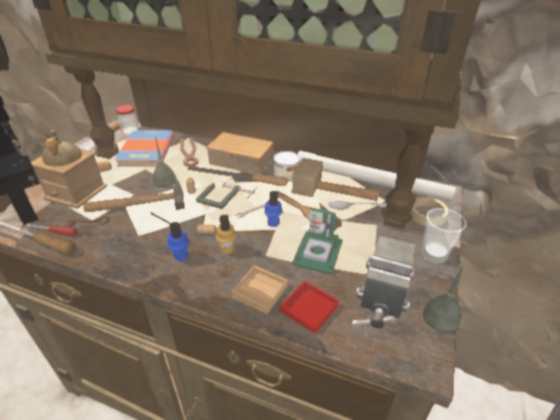

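The top view shows the brass cartridge at about (217,257), the tester pocket at about (320,219) with its column at the far side, and the wooden tray at (293,300) beside the red tray at (353,294). The scene view shows the same things; blue look-alikes stand at (245,190) and (171,297) in the top view.

```bash
python3 - <<'E'
from h import *
a=dict(np.load('pics/t0.npz')); W=pts(a); hsv=cv2.cvtColor(a['color'],cv2.COLOR_RGB2HSV)
def box(u0,u1,v0,v1):
    m=np.zeros(hsv.shape[:2],bool); m[v0:v1,u0:u1]=1; return m
def rep(n,m):
    p=W[m]; p=p[~np.isnan(p[:,0])]; print(n,len(p),np.round(p.mean(0)),np.round(np.percentile(p,[3,97],0)).tolist())
b=box(198,236,236,276)
rep('cart',b&(W[...,2]>30)); rep('knobtop',b&(W[...,2]>90))
b=box(286,352,170,250)
rep('base',b&(W[...,2]>6)&(W[...,2]<16)); 
m=b&(abs(W[...,2]-12)<3)&(hsv[...,0]>60)&(hsv[...,0]<95)&(hsv[...,1]>90)
p=W[m][:,:2].astype(np.float32); r=cv2.minAreaRect(p); print(r, cv2.boxPoints(r).round().tolist())
rep('block',b&(abs(W[...,2]-22)<3)); p=W[b&(abs(W[...,2]-22)<2.5)][:,:2].astype(np.float32); print(cv2.minAreaRect(p))
rep('col',b&(W[...,2]>78))
for n,bb in(('wood',(262,322,270,328)),('red',(322,384,262,324))):
    m=box(*bb)&(W[...,2]>13); p=W[m][:,:2].astype(np.float32); print(n,cv2.minAreaRect(p),np.percentile(W[m][:,2],50))
print(W[200,400],W[155,265])
# pocket
im=a['color'][160:255,280:360][:,:,::-1]; cv2.imwrite('pics/c0.png',cv2.resize(im,None,fx=6,fy=6,interpolation=cv2.INTER_CUBIC))
E
```

```text
cart 613 [448. 416.  69.] [[433.0, 399.0, 45.0], [467.0, 437.0, 99.0]]
knobtop 140 [453. 419.  97.] [[444.0, 410.0, 92.0], [464.0, 428.0, 100.0]]
base 2025 [570. 249.  13.] [[511.0, 196.0, 9.0], [663.0, 302.0, 15.0]]
((567.4625244140625, 245.09848022460938), (109.15007781982422, 89.80445098876953), 17.373552322387695) [[502.0, 272.0], [529.0, 186.0], [633.0, 219.0], [606.0, 304.0]]
block 562 [568. 245.  22.] [[533.0, 217.0, 19.0], [620.0, 282.0, 25.0]]
((570.274169921875, 244.27130126953125), (100.90754699707031, 72.88969421386719), 20.332386016845703)
col 241 [609. 266.  86.] [[599.0, 240.0, 80.0], [621.0, 293.0, 90.0]]
wood ((402.6525573730469, 281.3501892089844), (84.96141815185547, 83.9167251586914), 6.695267200469971) 18.25507751769527
red ((425.961181640625, 176.45492553710938), (84.12164306640625, 85.2371597290039), 88.49090576171875) 18.343236913524834
[583.39304823 108.41264168  84.32147035] [ 7.01362930e+02  3.65269058e+02 -5.38369941e-01]
```

View pics/c0.png

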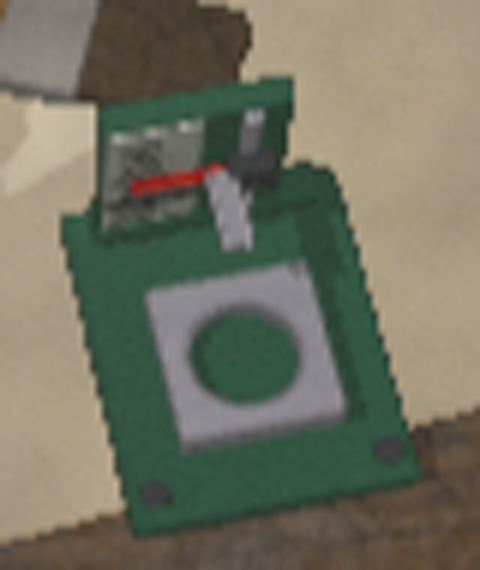

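The crop shows the pocket centred at about (245,356) in the crop (full image 320.8,219.3). The nose and red pointer are on the column behind it, so the tester is turned about 17°.

Emit:
{"op": "arm_command", "data": {"deltas": [{"dx": 0.0285, "dy": -0.0184, "dz": -0.001, "yaw": 3.3}, {"dx": 0.0285, "dy": -0.0184, "dz": -0.001, "yaw": 3.3}, {"dx": 0.0285, "dy": -0.0184, "dz": -0.001, "yaw": 3.3}, {"dx": 0.0285, "dy": -0.0184, "dz": -0.001, "yaw": 3.3}, {"dx": 0.0285, "dy": -0.0184, "dz": -0.001, "yaw": 3.3}, {"dx": 0.0285, "dy": -0.0184, "dz": -0.001, "yaw": 3.3}, {"dx": 0.0285, "dy": -0.0184, "dz": -0.001, "yaw": 3.3}, {"dx": 0.0285, "dy": -0.0184, "dz": -0.001, "yaw": 3.3}, {"dx": 0.0285, "dy": -0.0184, "dz": -0.001, "yaw": 3.3}, {"dx": 0.0285, "dy": -0.0184, "dz": -0.001, "yaw": 3.2}, {"dx": 0}, {"dx": 0}, {"dx": 0}], "gripper": 0.06}}

```text
$.deltas[10]: bad value
```

```bash
python3 - <<'E'
from h import *
c=snap('wrist','w1'); s=state(); print(s['eef_pos'],np.degrees(s['tcp_rot']),s['ft_force'],np.round(c['extrinsics'],2).tolist())
W=pts(c); hsv=cv2.cvtColor(c['color'],cv2.COLOR_RGB2HSV)
d=np.hypot(W[...,0]-450,W[...,1]-418)
m=(W[...,2]>88)&(W[...,2]<104)&(d<35)
m=m.astype(np.uint8); n,l,st,ce=cv2.connectedComponentsWithStats(m)
for i in range(1,n):
    if st[i,4]>100:
        p=W[l==i]; (u,v),r=cv2.minEnclosingCircle(np.argwhere(l==i)[:,::-1].astype(np.float32)); print(st[i],np.nanmean(p,0),u,v,r,ray(c,u,v,96))
E
```

```text
[167.0851404  602.0777744  233.21223757] [-1.79951424e+02 -7.26211408e-03  1.64484735e+02] [-0.21692431  0.74437328  0.01451814] [[0.27, -0.93, -0.24, 98.4], [0.96, 0.26, 0.07, 619.71], [-0.0, -0.25, 0.97, 384.09], [0.0, 0.0, 0.0, 1.0]]
```

View pics/w1.png

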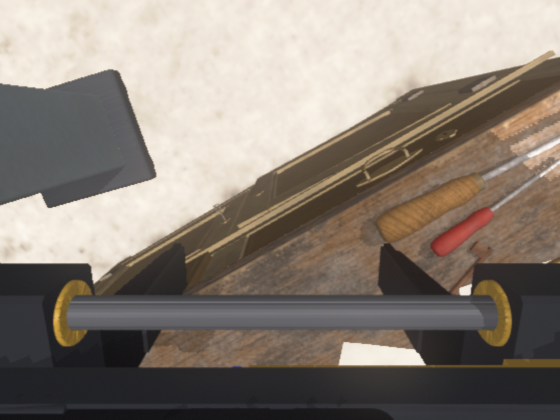

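The picture shows the cart and the robot side of the bench; the gripper's bar at row 312 hides the TCP. I'll hover slightly past the target and write out every key in each row.

Emit:
{"op": "arm_command", "data": {"deltas": [{"dx": 0.0335, "dy": -0.0168, "dz": -0.001, "yaw": 3.3}, {"dx": 0.0335, "dy": -0.0168, "dz": -0.001, "yaw": 3.3}, {"dx": 0.0335, "dy": -0.0168, "dz": -0.001, "yaw": 3.3}, {"dx": 0.0335, "dy": -0.0168, "dz": -0.001, "yaw": 3.3}, {"dx": 0.0335, "dy": -0.0168, "dz": -0.001, "yaw": 3.3}, {"dx": 0.0335, "dy": -0.0168, "dz": -0.001, "yaw": 3.3}, {"dx": 0.0335, "dy": -0.0168, "dz": -0.001, "yaw": 3.3}, {"dx": 0.0335, "dy": -0.0168, "dz": -0.001, "yaw": 3.3}, {"dx": 0.0335, "dy": -0.0168, "dz": -0.001, "yaw": 3.3}, {"dx": 0.0335, "dy": -0.0168, "dz": -0.001, "yaw": 3.2}, {"dx": 0.0, "dy": 0.0, "dz": 0.0, "yaw": 0.0}, {"dx": 0.0, "dy": 0.0, "dz": 0.0, "yaw": 0.0}, {"dx": 0.0, "dy": 0.0, "dz": 0.0, "yaw": 0.0}], "gripper": 0.06}}

```text
t: 1.45
eef_pos: [501.3, 434.7, 223.5]
tcp_rot: [3.141, -0.001, -2.838]
ft_force: [-0.4, 0.2, 0.1]
opening: 0.629
grip_force: 0.0
```

```bash
cat > k.py <<'E'
from h import *
import sys
c=snap('wrist',sys.argv[1]); s=state(); print(s['t'],s['eef_pos'],np.degrees(s['tcp_rot']),s['ft_force'])
W=pts(c)
d=np.hypot(W[...,0]-450,W[...,1]-418)
m=((W[...,2]>88)&(W[...,2]<104)&(d<35)).astype(np.uint8); n,l,st,ce=cv2.connectedComponentsWithStats(m)
for i in range(1,n):
    if st[i,4]>100:
        p=W[l==i]; (u,v),r=cv2.minEnclosingCircle(np.argwhere(l==i)[:,::-1].astype(np.float32)); print(st[i],np.nanmean(p,0),u,v,r,ray(c,u,v,96))
E
python3 k.py w2
```

```text
1.5 [501.11083093 434.87442399 223.70264825] [ 1.79990722e+02 -1.85846942e-02 -1.62580308e+02] [0.11480441 0.63388576 1.10872201]
[268 133  29  30 667] [453.74201293 418.58867094  96.49986451] 281.9262390136719 147.5327911376953 14.773599624633789 [453.62340046 418.63832919  96.        ]
```

View pics/w2.png

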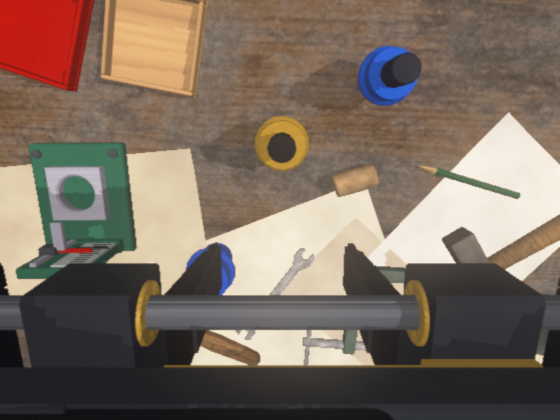

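The picture shows the knob at (282,148), clear of the cork and the blue look-alike at (400,72). The tester's pocket is at (77,192). Next I go above the knob and down.

Emit:
{"op": "arm_command", "data": {"deltas": [{"dx": -0.0237, "dy": -0.0081, "dz": 0.0, "yaw": 0.0}, {"dx": -0.0237, "dy": -0.0082, "dz": 0.0, "yaw": 0.0}, {"dx": 0.0, "dy": 0.0, "dz": -0.01, "yaw": 0.0}, {"dx": 0.0, "dy": 0.0, "dz": -0.03, "yaw": 0.0}, {"dx": 0.0, "dy": 0.0, "dz": -0.03, "yaw": 0.0}, {"dx": 0.0, "dy": 0.0, "dz": -0.03, "yaw": 0.0}, {"dx": 0.0, "dy": 0.0, "dz": -0.025, "yaw": 0.0}, {"dx": 0.0, "dy": 0.0, "dz": -0.0115, "yaw": 0.0}, {"dx": 0.0, "dy": 0.0, "dz": 0.0, "yaw": 0.0}, {"dx": 0.0, "dy": 0.0, "dz": 0.0, "yaw": 0.0}, {"dx": 0.0, "dy": 0.0, "dz": 0.0, "yaw": 0.0}]}}

```text
t: 2.6
eef_pos: [455.2, 418.4, 88.5]
tcp_rot: [3.141, 0.002, -2.838]
ft_force: [0.2, 0.4, 0.5]
opening: 0.629
grip_force: 0.0
```

Emit:
{"op": "arm_command", "data": {"deltas": [{"dx": 0.0, "dy": 0.0, "dz": 0.0, "yaw": 0.0}, {"dx": 0.0, "dy": 0.0, "dz": 0.0, "yaw": 0.0}, {"dx": 0.0, "dy": 0.0, "dz": 0.0, "yaw": 0.0}, {"dx": 0.0, "dy": 0.0, "dz": 0.0, "yaw": 0.0}, {"dx": 0.0, "dy": 0.0, "dz": 0.0, "yaw": 0.0}, {"dx": 0.0, "dy": 0.0, "dz": 0.0, "yaw": 0.0}, {"dx": 0.0, "dy": 0.0, "dz": 0.0, "yaw": 0.0}, {"dx": 0.0, "dy": 0.0, "dz": 0.0, "yaw": 0.0}, {"dx": 0.0, "dy": 0.0, "dz": 0.0, "yaw": 0.0}, {"dx": 0.0, "dy": 0.0, "dz": 0.0, "yaw": 0.0}], "gripper": 0.0}}

```text
t: 3.6
eef_pos: [454.8, 417.9, 87.1]
tcp_rot: [3.142, 0.0, -2.838]
ft_force: [-0.3, -0.5, -0.6]
opening: 0.224
grip_force: 30.0
```

Emit:
{"op": "arm_command", "data": {"deltas": [{"dx": 0.0, "dy": 0.0, "dz": 0.02, "yaw": 0.0}, {"dx": 0.0, "dy": 0.0, "dz": 0.035, "yaw": 0.0}, {"dx": 0.0, "dy": 0.0, "dz": 0.035, "yaw": 0.0}, {"dx": 0.0, "dy": 0.0, "dz": 0.03, "yaw": 0.0}, {"dx": 0.01, "dy": -0.01, "dz": 0.0, "yaw": 0.0}, {"dx": 0.0215, "dy": -0.0225, "dz": 0.0, "yaw": 0.0}, {"dx": 0.0215, "dy": -0.0225, "dz": 0.0, "yaw": 0.0}, {"dx": 0.0215, "dy": -0.0225, "dz": 0.0, "yaw": 0.0}, {"dx": 0.0215, "dy": -0.0225, "dz": 0.0, "yaw": 0.0}, {"dx": 0.0215, "dy": -0.0225, "dz": 0.0, "yaw": 0.0}, {"dx": 0.0215, "dy": -0.0225, "dz": 0.0, "yaw": 0.0}, {"dx": 0.014, "dy": -0.016, "dz": 0.0, "yaw": 0.0}, {"dx": 0.0, "dy": 0.0, "dz": 0.0, "yaw": 0.0}, {"dx": 0.0, "dy": 0.0, "dz": 0.0, "yaw": 0.0}, {"dx": 0.0, "dy": 0.0, "dz": 0.0, "yaw": 0.0}, {"dx": 0.0, "dy": 0.0, "dz": 0.0, "yaw": 0.0}]}}

```text
t: 5.2
eef_pos: [607.1, 257.8, 207.1]
tcp_rot: [3.141, -0.0, -2.837]
ft_force: [0.3, -0.4, -2.1]
opening: 0.22
grip_force: 29.9
```

```bash
python3 - <<'E'
from h import *
c=snap('wrist','w3'); s=state(); print(s['t'],s['eef_pos'],np.degrees(s['tcp_rot']),s['ft_force'])
W=pts(c); hsv=cv2.cvtColor(c['color'],cv2.COLOR_RGB2HSV)
d=np.hypot(W[...,0]-560,W[...,1]-243)
g=((hsv[...,0]>60)&(hsv[...,0]<95)&(hsv[...,1]>90)&(d<25)).astype(np.uint8)
n,l,st,ce=cv2.connectedComponentsWithStats(g)
for i in range(1,n):
    if st[i,4]>200:
        q=np.argwhere(l==i)[:,::-1].astype(np.float32); (u,v),r=cv2.minEnclosingCircle(q); print('pocket',st[i],ce[i],u,v,r,ray(c,u,v,20),ray(c,*ce[i],12),np.nanmedian(W[l==i],0))
b=((abs(W[...,2]-22)<3)&(hsv[...,1]<70)&(d<42)).astype(np.uint8)
q=np.argwhere(b)
P=np.array([ray(c,u,v,22)[:2] for v,u in q],np.float32); print(len(P)); r=cv2.minAreaRect(P); print('block',r)
E
```

```text
5.25 [607.22131972 257.70409416 207.21184201] [ 1.79992021e+02 -2.37193075e-03 -1.62549400e+02] [ 0.26213069 -0.38844292 -0.7673904 ]
pocket [265 127  31  35 776] [279.88273196 143.18685567] 280.3571472167969 143.7857208251953 17.41607093811035 [561.17927323 240.72271265  20.        ] [561.3149803 240.2729711  12.       ] [561.379313   240.3629052   11.83673572]
2195
block ((561.149658203125, 242.64614868164062), (51.07572555541992, 52.1195182800293), 17.462242126464844)
```

View pics/w3.png

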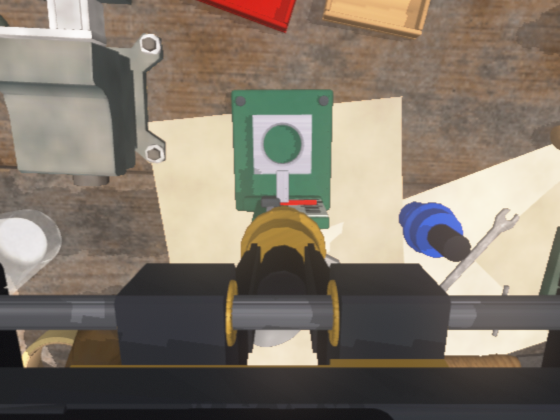

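The picture shows the pocket at (281,144), the nose just behind it at (283,185) and the cartridge held upright. I'll come down 10 mm off the nose, then slide over the pocket.

Emit:
{"op": "arm_command", "data": {"deltas": [{"dx": -0.0143, "dy": -0.0051, "dz": 0.0, "yaw": 0.0}, {"dx": -0.02, "dy": -0.007, "dz": 0.0, "yaw": 0.0}, {"dx": -0.02, "dy": -0.007, "dz": 0.0, "yaw": 0.0}, {"dx": 0.0, "dy": 0.0, "dz": -0.01, "yaw": 0.0}, {"dx": 0.0, "dy": 0.0, "dz": -0.025, "yaw": 0.0}, {"dx": 0.0, "dy": 0.0, "dz": -0.025, "yaw": 0.0}, {"dx": 0.0, "dy": 0.0, "dz": -0.02, "yaw": 0.0}, {"dx": 0.0, "dy": 0.0, "dz": -0.0117, "yaw": 0.0}, {"dx": 0.0, "dy": 0.0, "dz": 0.0, "yaw": 0.0}, {"dx": 0.0, "dy": 0.0, "dz": 0.0, "yaw": 0.0}, {"dx": 0.0048, "dy": 0.0015, "dz": 0.0, "yaw": 0.0}, {"dx": 0.0047, "dy": 0.0015, "dz": 0.0, "yaw": 0.0}, {"dx": 0.0, "dy": 0.0, "dz": 0.0, "yaw": 0.0}, {"dx": 0.0, "dy": 0.0, "dz": 0.0, "yaw": 0.0}, {"dx": 0.0, "dy": 0.0, "dz": 0.0, "yaw": 0.0}]}}

```text
t: 6.75
eef_pos: [562.9, 240.8, 115.6]
tcp_rot: [3.142, 0.0, -2.838]
ft_force: [-0.0, 0.6, -2.2]
opening: 0.224
grip_force: 29.9
```

```bash
python3 - <<'E'
from h import *
s=state(); print(s['eef_pos'],s['ft_force'])
c=snap('wrist','w4'); a=snap('top','t4')
A=cv2.resize(a['color'][150:250,280:360],None,fx=5,fy=5,interpolation=cv2.INTER_CUBIC)
B=c['color'][50:350,130:430]
B=cv2.resize(B,(398,500)); cv2.imwrite('pics/c4.png',np.hstack([A,B])[:,:,::-1])
E
```

```text
[562.91293803 240.81394632 115.57757354] [-0.03732924  0.55430939 -2.16674372]
```

View pics/c4.png

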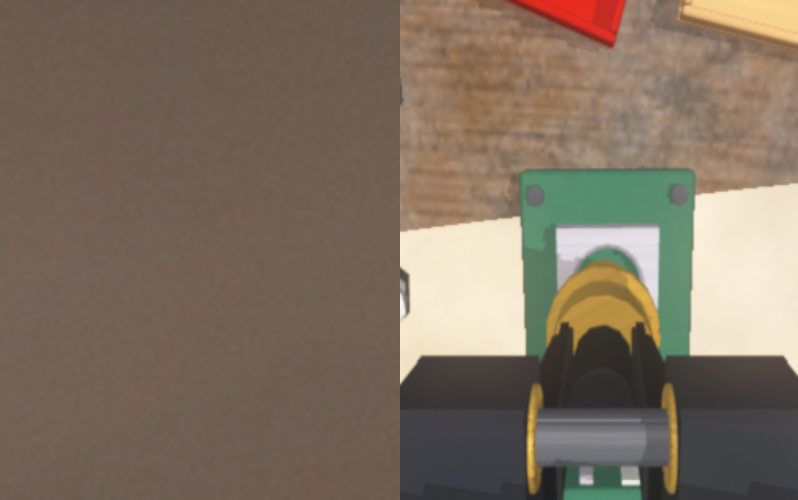

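The wrist crop (right) shows the cap just above the pocket, within about 1–2 mm sideways; the top-view crop (left) is blocked by the arm. I'll correct slightly and lower in small steps.

Emit:
{"op": "arm_command", "data": {"deltas": [{"dx": -0.0005, "dy": 0.0009, "dz": 0.0, "yaw": 0.0}, {"dx": 0.0, "dy": 0.0, "dz": -0.002, "yaw": 0.0}, {"dx": 0.0, "dy": 0.0, "dz": -0.002, "yaw": 0.0}, {"dx": 0.0, "dy": 0.0, "dz": -0.002, "yaw": 0.0}, {"dx": 0.0, "dy": 0.0, "dz": -0.002, "yaw": 0.0}, {"dx": 0.0, "dy": 0.0, "dz": -0.001, "yaw": 0.0}, {"dx": 0.0, "dy": 0.0, "dz": -0.001, "yaw": 0.0}, {"dx": 0.0, "dy": 0.0, "dz": 0.0, "yaw": 0.0}, {"dx": 0.0, "dy": 0.0, "dz": 0.0, "yaw": 0.0}]}}

```text
t: 7.75
eef_pos: [562.5, 241.8, 105.5]
tcp_rot: [3.142, 0.0, -2.838]
ft_force: [-0.5, 0.3, -1.5]
opening: 0.224
grip_force: 29.9
```

Emit:
{"op": "arm_command", "data": {"deltas": [{"dx": 0.0, "dy": 0.0, "dz": -0.001, "yaw": 0.0}, {"dx": 0.0, "dy": 0.0, "dz": -0.001, "yaw": 0.0}, {"dx": 0.0, "dy": 0.0, "dz": -0.001, "yaw": 0.0}, {"dx": 0.0, "dy": 0.0, "dz": -0.001, "yaw": 0.0}, {"dx": 0.0, "dy": 0.0, "dz": -0.001, "yaw": 0.0}, {"dx": 0.0, "dy": 0.0, "dz": 0.0, "yaw": 0.0}, {"dx": 0.0, "dy": 0.0, "dz": 0.0, "yaw": 0.0}]}}

```text
t: 8.45
eef_pos: [562.4, 241.7, 100.4]
tcp_rot: [3.141, -0.0, -2.838]
ft_force: [1.1, 0.4, -2.2]
opening: 0.224
grip_force: 29.9
```

Emit:
{"op": "arm_command", "data": {"deltas": [{"dx": 0.0, "dy": 0.0, "dz": -0.0005, "yaw": 0.0}, {"dx": 0.0, "dy": 0.0, "dz": -0.0005, "yaw": 0.0}, {"dx": 0.0, "dy": 0.0, "dz": -0.0005, "yaw": 0.0}, {"dx": 0.0, "dy": 0.0, "dz": 0.0, "yaw": 0.0}, {"dx": 0.0, "dy": 0.0, "dz": 0.0, "yaw": 0.0}]}}

```text
t: 8.95
eef_pos: [562.5, 241.8, 99.1]
tcp_rot: [3.141, 0.0, -2.838]
ft_force: [-0.1, -0.4, 0.9]
opening: 0.224
grip_force: 30.0
```

Emit:
{"op": "arm_command", "data": {"deltas": [{"dx": 0.0, "dy": 0.0, "dz": 0.0, "yaw": 0.0}, {"dx": 0.0, "dy": 0.0, "dz": 0.0, "yaw": 0.0}, {"dx": 0.0, "dy": 0.0, "dz": 0.0, "yaw": 0.0}, {"dx": 0.0, "dy": 0.0, "dz": 0.0, "yaw": 0.0}, {"dx": 0.0, "dy": 0.0, "dz": 0.005, "yaw": 0.0}, {"dx": 0.0, "dy": 0.0, "dz": 0.015, "yaw": 0.0}, {"dx": 0.0, "dy": 0.0, "dz": 0.016, "yaw": 0.0}, {"dx": 0.0, "dy": 0.0, "dz": 0.0, "yaw": 0.0}, {"dx": 0.0, "dy": 0.0, "dz": 0.0, "yaw": 0.0}], "gripper": 0.04}}

```text
t: 9.85
eef_pos: [562.5, 241.8, 135.0]
tcp_rot: [3.142, 0.001, -2.838]
ft_force: [-0.6, -0.0, 0.4]
opening: 0.42
grip_force: 0.0
```

Emit:
{"op": "arm_command", "data": {"deltas": [{"dx": 0.0, "dy": 0.0, "dz": 0.0, "yaw": 0.0}, {"dx": 0.0, "dy": 0.0, "dz": 0.0, "yaw": 0.0}, {"dx": 0.0, "dy": 0.0, "dz": 0.0, "yaw": 0.0}, {"dx": 0.0, "dy": 0.0, "dz": 0.0, "yaw": 0.0}, {"dx": 0.0, "dy": 0.0, "dz": 0.0, "yaw": 0.0}, {"dx": 0.0, "dy": 0.0, "dz": 0.0, "yaw": 0.0}], "gripper": 0.0}}

```text
t: 10.45
eef_pos: [562.5, 241.7, 134.9]
tcp_rot: [3.141, -0.0, -2.838]
ft_force: [-0.7, 0.0, -0.5]
opening: 0.017
grip_force: 0.0
```

Emit:
{"op": "arm_command", "data": {"deltas": [{"dx": 0.0, "dy": 0.0, "dz": -0.002, "yaw": 0.0}, {"dx": 0.0, "dy": 0.0, "dz": -0.002, "yaw": 0.0}, {"dx": 0.0, "dy": 0.0, "dz": -0.002, "yaw": 0.0}, {"dx": 0.0, "dy": 0.0, "dz": 0.0, "yaw": 0.0}, {"dx": 0.0, "dy": 0.0, "dz": 0.0, "yaw": 0.0}]}}

```text
t: 10.95
eef_pos: [562.4, 241.7, 128.9]
tcp_rot: [3.141, -0.0, -2.838]
ft_force: [-0.1, 0.9, -0.6]
opening: 0.006
grip_force: 0.0
```

Emit:
{"op": "arm_command", "data": {"deltas": [{"dx": 0.0, "dy": 0.0, "dz": -0.0005, "yaw": 0.0}, {"dx": 0.0, "dy": 0.0, "dz": -0.0005, "yaw": 0.0}, {"dx": 0.0, "dy": 0.0, "dz": -0.0005, "yaw": 0.0}, {"dx": 0.0, "dy": 0.0, "dz": -0.0005, "yaw": 0.0}, {"dx": 0.0, "dy": 0.0, "dz": -0.0005, "yaw": 0.0}]}}

```text
t: 11.45
eef_pos: [563.0, 241.9, 127.5]
tcp_rot: [3.142, 0.002, -2.838]
ft_force: [-1.5, -0.7, 11.8]
opening: 0.006
grip_force: 5.9
```

Emit:
{"op": "arm_command", "data": {"deltas": [{"dx": 0.0, "dy": 0.0, "dz": -0.0004, "yaw": 0.0}, {"dx": 0.0, "dy": 0.0, "dz": -0.0004, "yaw": 0.0}, {"dx": 0.0, "dy": 0.0, "dz": 0.0, "yaw": 0.0}]}}

```text
t: 11.75
eef_pos: [563.2, 242.0, 127.2]
tcp_rot: [3.142, 0.003, -2.838]
ft_force: [-2.0, -0.9, 13.0]
opening: 0.001
grip_force: 6.4
```

Emit:
{"op": "arm_command", "data": {"deltas": [{"dx": 0.0, "dy": 0.0, "dz": -0.0004, "yaw": 0.0}, {"dx": 0.0, "dy": 0.0, "dz": -0.0004, "yaw": 0.0}, {"dx": 0.0, "dy": 0.0, "dz": 0.0, "yaw": 0.0}]}}

```text
t: 12.05
eef_pos: [563.2, 242.0, 126.5]
tcp_rot: [3.142, 0.003, -2.838]
ft_force: [-2.1, -0.7, 13.4]
opening: 0.002
grip_force: 6.8
```

Emit:
{"op": "arm_command", "data": {"deltas": [{"dx": 0.0, "dy": 0.0, "dz": -0.0004, "yaw": 0.0}, {"dx": 0.0, "dy": 0.0, "dz": -0.0004, "yaw": 0.0}, {"dx": 0.0, "dy": 0.0, "dz": 0.0, "yaw": 0.0}]}}

```text
t: 12.35
eef_pos: [563.3, 242.0, 125.8]
tcp_rot: [3.142, 0.003, -2.838]
ft_force: [-1.9, -1.0, 13.9]
opening: 0.009
grip_force: 7.2
```

Emit:
{"op": "arm_command", "data": {"deltas": [{"dx": 0.0, "dy": 0.0, "dz": -0.0005, "yaw": 0.0}, {"dx": 0.0, "dy": 0.0, "dz": -0.0005, "yaw": 0.0}, {"dx": 0.0, "dy": 0.0, "dz": -0.0005, "yaw": 0.0}, {"dx": 0.0, "dy": 0.0, "dz": -0.0005, "yaw": 0.0}, {"dx": 0.0, "dy": 0.0, "dz": -0.0004, "yaw": 0.0}, {"dx": 0.0, "dy": 0.0, "dz": 0.0, "yaw": 0.0}]}}

```text
t: 12.95
eef_pos: [563.4, 242.0, 123.7]
tcp_rot: [3.142, 0.004, -2.838]
ft_force: [-1.9, -1.0, 17.1]
opening: 0.004
grip_force: 8.4
```

Emit:
{"op": "arm_command", "data": {"deltas": [{"dx": 0.0, "dy": 0.0, "dz": -0.0004, "yaw": 0.0}, {"dx": 0.0, "dy": 0.0, "dz": -0.0004, "yaw": 0.0}, {"dx": 0.0, "dy": 0.0, "dz": 0.0, "yaw": 0.0}, {"dx": 0.0, "dy": 0.0, "dz": 0.0, "yaw": 0.0}, {"dx": 0.0, "dy": 0.0, "dz": 0.0, "yaw": 0.0}]}}

```text
t: 13.45
eef_pos: [563.4, 242.1, 123.0]
tcp_rot: [3.142, 0.004, -2.838]
ft_force: [-1.1, -0.2, 17.7]
opening: 0.005
grip_force: 8.8
```

Emit:
{"op": "arm_command", "data": {"deltas": [{"dx": 0.0, "dy": 0.0, "dz": 0.0, "yaw": 0.0}, {"dx": 0.0, "dy": 0.0, "dz": 0.0, "yaw": 0.0}, {"dx": 0.0, "dy": 0.0, "dz": 0.0, "yaw": 0.0}, {"dx": 0.0, "dy": 0.0, "dz": 0.0, "yaw": 0.0}, {"dx": 0.0, "dy": 0.0, "dz": 0.0, "yaw": 0.0}, {"dx": 0.0, "dy": 0.0, "dz": 0.0, "yaw": 0.0}]}}

```text
t: 14.05
eef_pos: [563.4, 242.1, 123.0]
tcp_rot: [3.142, 0.004, -2.838]
ft_force: [-2.3, -0.8, 17.9]
opening: 0.004
grip_force: 8.8
```

Emit:
{"op": "arm_command", "data": {"deltas": [{"dx": 0.0, "dy": 0.0, "dz": 0.003, "yaw": 0.0}, {"dx": 0.0, "dy": 0.0, "dz": 0.01, "yaw": 0.0}, {"dx": 0.0, "dy": 0.0, "dz": 0.012, "yaw": 0.0}, {"dx": 0.0, "dy": 0.0, "dz": 0.0, "yaw": 0.0}, {"dx": 0.0, "dy": 0.0, "dz": 0.0, "yaw": 0.0}]}}

```text
t: 14.55
eef_pos: [562.4, 241.8, 145.9]
tcp_rot: [3.142, 0.0, -2.838]
ft_force: [-0.1, -0.6, -0.7]
opening: 0.001
grip_force: 0.0
```

Emit:
{"op": "arm_command", "data": {"deltas": [{"dx": 0.0, "dy": 0.0, "dz": 0.0, "yaw": 0.0}, {"dx": 0.0, "dy": 0.0, "dz": 0.0, "yaw": 0.0}, {"dx": 0.0, "dy": 0.0, "dz": 0.0, "yaw": 0.0}, {"dx": 0.0, "dy": 0.0, "dz": 0.0, "yaw": 0.0}, {"dx": 0.0, "dy": 0.0, "dz": 0.0, "yaw": 0.0}, {"dx": 0.0, "dy": 0.0, "dz": 0.0, "yaw": 0.0}], "gripper": 0.042}}

```text
t: 15.15
eef_pos: [562.5, 241.7, 145.8]
tcp_rot: [3.141, -0.0, -2.838]
ft_force: [-0.0, 0.4, 0.5]
opening: 0.422
grip_force: 0.0
```

Emit:
{"op": "arm_command", "data": {"deltas": [{"dx": 0.0, "dy": 0.0, "dz": -0.01, "yaw": 0.0}, {"dx": 0.0, "dy": 0.0, "dz": -0.015, "yaw": 0.0}, {"dx": 0.0, "dy": 0.0, "dz": -0.013, "yaw": 0.0}, {"dx": 0.0, "dy": 0.0, "dz": -0.0075, "yaw": 0.0}, {"dx": 0.0, "dy": 0.0, "dz": 0.0, "yaw": 0.0}, {"dx": 0.0, "dy": 0.0, "dz": 0.0, "yaw": 0.0}, {"dx": 0.0, "dy": 0.0, "dz": 0.0, "yaw": 0.0}]}}

```text
t: 15.85
eef_pos: [562.7, 241.9, 100.9]
tcp_rot: [3.142, 0.001, -2.838]
ft_force: [0.3, -0.1, -0.4]
opening: 0.439
grip_force: 0.0
```

Emit:
{"op": "arm_command", "data": {"deltas": [{"dx": 0.0, "dy": 0.0, "dz": 0.0, "yaw": 0.0}, {"dx": 0.0, "dy": 0.0, "dz": 0.0, "yaw": 0.0}, {"dx": 0.0, "dy": 0.0, "dz": 0.0, "yaw": 0.0}, {"dx": 0.0, "dy": 0.0, "dz": 0.0, "yaw": 0.0}, {"dx": 0.0, "dy": 0.0, "dz": 0.0, "yaw": 0.0}, {"dx": 0.0, "dy": 0.0, "dz": 0.0, "yaw": 0.0}], "gripper": 0.0}}

```text
t: 16.45
eef_pos: [562.5, 241.8, 100.5]
tcp_rot: [3.141, 0.0, -2.838]
ft_force: [-0.5, 1.2, 1.6]
opening: 0.223
grip_force: 30.0
```

Emit:
{"op": "arm_command", "data": {"deltas": [{"dx": 0.0, "dy": 0.0, "dz": 0.004, "yaw": 0.0}, {"dx": 0.0, "dy": 0.0, "dz": 0.007, "yaw": 0.0}, {"dx": 0.0, "dy": 0.0, "dz": 0.007, "yaw": 0.0}, {"dx": 0.0, "dy": 0.0, "dz": 0.0, "yaw": 0.0}, {"dx": -0.0057, "dy": -0.0018, "dz": 0.0, "yaw": 0.0}, {"dx": -0.0057, "dy": -0.0018, "dz": 0.0, "yaw": 0.0}, {"dx": 0.0, "dy": 0.0, "dz": 0.02, "yaw": 0.0}, {"dx": 0.0, "dy": 0.0, "dz": 0.032, "yaw": 0.0}, {"dx": 0.0, "dy": 0.0, "dz": 0.03, "yaw": 0.0}, {"dx": 0.003, "dy": 0.014, "dz": 0.0, "yaw": 0.0}, {"dx": 0.005, "dy": 0.022, "dz": 0.0, "yaw": 0.0}, {"dx": 0.005, "dy": 0.022, "dz": 0.0, "yaw": 0.0}, {"dx": 0.005, "dy": 0.022, "dz": 0.0, "yaw": 0.0}, {"dx": 0.004, "dy": 0.022, "dz": 0.0, "yaw": 0.0}, {"dx": 0.0, "dy": 0.0, "dz": 0.0, "yaw": 0.0}, {"dx": 0.0, "dy": 0.0, "dz": 0.0, "yaw": 0.0}, {"dx": 0.0, "dy": 0.0, "dz": 0.0, "yaw": 0.0}]}}

```text
t: 18.15
eef_pos: [572.6, 339.6, 199.6]
tcp_rot: [-3.141, -0.001, -2.838]
ft_force: [0.5, -0.5, -1.7]
opening: 0.225
grip_force: 30.0
```

```bash
python3 - <<'E'
from h import *
s=state(); print(s['t'],s['eef_pos'],s['ft_force'])
c=snap('wrist','w5'); W=pts(c); hsv=cv2.cvtColor(c['color'],cv2.COLOR_RGB2HSV)
th=np.radians(17.45); R=np.array([[np.cos(th),np.sin(th)],[-np.sin(th),np.cos(th)]])
L=(W[...,:2]-[561.2,242.3])@R.T; x,y=L[...,0],L[...,1]; z=W[...,2]
def rep(n,m):
    if m.sum(): print(n,m.sum(),np.median(x[m]),np.median(y[m]),np.percentile(z[m],[10,50,90]))
rep('base',(abs(y)<40)&(x>-44)&(x<-30)&(z<18))
rep('block',(abs(y)<24)&(abs(x)<24)&(z>17)&(z<28)&(hsv[...,1]<70))
rep('nose',(abs(y)<8)&(x>19)&(x<40)&(z>27)&(z<60))
red=((hsv[...,0]<8)|(hsv[...,0]>172))&(hsv[...,1]>150)&(x>20)&(x<60)&(y>0)&(y<45)
rep('pointer',red)
rep('coltop',(abs(y)<28)&(x>48)&(x<62)&(z>80))
v,u=np.where((x>-50)&(x<65)&(abs(y)<48)&(z>5)); print(u.min(),u.max(),v.min(),v.max())
u0,v0=max(0,u.min()-5),max(0,v.min()-5); im=c['color'][v0:v0+130,u0:u0+150][:,:,::-1]
cv2.imwrite('pics/c5.png',cv2.resize(im,None,fx=4.5,fy=4.5,interpolation=cv2.INTER_CUBIC))
E
```

```text
18.15 [572.62762068 339.59094807 199.61297506] [ 0.54572444 -0.46222251 -1.70841309]
base 1455 -37.474702275277316 -0.36004291351425255 [10.98438702 11.98035055 13.74004234]
block 1759 -0.16006270454517074 -2.933142471050757 [20.37213834 21.68997815 22.66565445]
nose 319 29.689528965124488 0.957801063946608 [45.80494199 47.21514943 48.15053631]
pointer 121 44.53799059967378 15.25256870956937 [45.26223807 46.07927247 46.96145897]
coltop 1026 53.08429084025888 3.4040640659434986 [83.69461524 86.37654376 87.43918746]
0 238 99 419
```

View pics/c5.png

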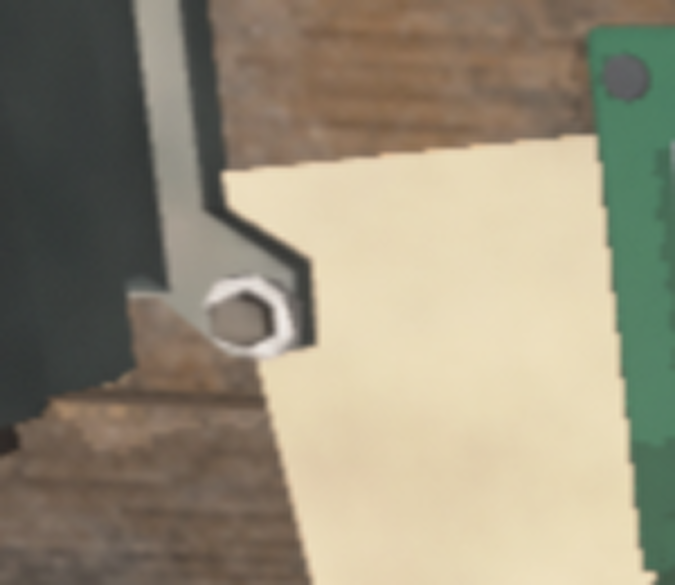

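The crop caught mostly the vise and the tester's edge, at (590–675, 30–580). The depth data settle it: the nose top is at 47.2 mm, so the pointer is at about 45 mm. That is 3–4 mm above the 41.5 mm line and agrees with the felt 4.3 mm travel, so the cartridge goes in the wooden tray.

Emit:
{"op": "arm_command", "data": {"deltas": [{"dx": -0.01, "dy": -0.004, "dz": 0.0, "yaw": 0.0}, {"dx": -0.025, "dy": -0.009, "dz": 0.0, "yaw": 0.0}, {"dx": -0.03, "dy": -0.01, "dz": 0.0, "yaw": 0.0}, {"dx": -0.03, "dy": -0.01, "dz": 0.0, "yaw": 0.0}, {"dx": -0.03, "dy": -0.01, "dz": 0.0, "yaw": 0.0}, {"dx": -0.03, "dy": -0.01, "dz": 0.0, "yaw": 0.0}, {"dx": -0.015, "dy": -0.005, "dz": 0.0, "yaw": 0.0}, {"dx": 0.0, "dy": 0.0, "dz": -0.015, "yaw": 0.0}, {"dx": 0.0, "dy": 0.0, "dz": -0.03, "yaw": 0.0}, {"dx": 0.0, "dy": 0.0, "dz": -0.03, "yaw": 0.0}, {"dx": 0.0, "dy": 0.0, "dz": -0.02, "yaw": 0.0}, {"dx": 0.0, "dy": 0.0, "dz": -0.006, "yaw": 0.0}, {"dx": 0.0, "dy": 0.0, "dz": 0.0, "yaw": 0.0}, {"dx": 0.0, "dy": 0.0, "dz": 0.0, "yaw": 0.0}, {"dx": 0.0, "dy": 0.0, "dz": 0.0, "yaw": 0.0}]}}

```text
t: 19.7
eef_pos: [403.4, 282.3, 100.5]
tcp_rot: [3.141, 0.002, -2.838]
ft_force: [-0.2, -0.4, -1.6]
opening: 0.222
grip_force: 30.0
```

Emit:
{"op": "arm_command", "data": {"deltas": [{"dx": 0.0, "dy": 0.0, "dz": -0.002, "yaw": 0.0}, {"dx": 0.0, "dy": 0.0, "dz": -0.002, "yaw": 0.0}, {"dx": 0.0, "dy": 0.0, "dz": -0.001, "yaw": 0.0}, {"dx": 0.0, "dy": 0.0, "dz": 0.0, "yaw": 0.0}, {"dx": 0.0, "dy": 0.0, "dz": 0.0, "yaw": 0.0}]}}

```text
t: 20.2
eef_pos: [403.1, 282.1, 94.3]
tcp_rot: [3.142, -0.0, -2.838]
ft_force: [-0.1, 0.4, -2.5]
opening: 0.219
grip_force: 30.0
```

Emit:
{"op": "arm_command", "data": {"deltas": [{"dx": 0.0, "dy": 0.0, "dz": -0.0005, "yaw": 0.0}, {"dx": 0.0, "dy": 0.0, "dz": -0.0005, "yaw": 0.0}, {"dx": 0.0, "dy": 0.0, "dz": -0.0005, "yaw": 0.0}, {"dx": 0.0, "dy": 0.0, "dz": -0.0003, "yaw": 0.0}, {"dx": 0.0, "dy": 0.0, "dz": 0.0, "yaw": 0.0}, {"dx": 0.0, "dy": 0.0, "dz": 0.0, "yaw": 0.0}]}}

```text
t: 20.8
eef_pos: [403.1, 282.1, 92.6]
tcp_rot: [3.141, 0.0, -2.838]
ft_force: [-0.5, -0.6, -1.9]
opening: 0.223
grip_force: 30.0
```

Emit:
{"op": "arm_command", "data": {"deltas": [{"dx": 0.0, "dy": 0.0, "dz": -0.0004, "yaw": 0.0}, {"dx": 0.0, "dy": 0.0, "dz": -0.0003, "yaw": 0.0}, {"dx": 0.0, "dy": 0.0, "dz": 0.0, "yaw": 0.0}, {"dx": 0.0, "dy": 0.0, "dz": 0.0, "yaw": 0.0}]}}

```text
t: 21.2
eef_pos: [403.2, 282.3, 92.2]
tcp_rot: [3.141, 0.001, -2.838]
ft_force: [-1.0, 0.2, 4.6]
opening: 0.222
grip_force: 30.0
```

Contact with the tray floor. Release and lift.

Emit:
{"op": "arm_command", "data": {"deltas": [{"dx": 0.0, "dy": 0.0, "dz": 0.0, "yaw": 0.0}, {"dx": 0.0, "dy": 0.0, "dz": 0.0, "yaw": 0.0}, {"dx": 0.0, "dy": 0.0, "dz": 0.0, "yaw": 0.0}, {"dx": 0.0, "dy": 0.0, "dz": 0.0, "yaw": 0.0}, {"dx": 0.0, "dy": 0.0, "dz": 0.0, "yaw": 0.0}, {"dx": 0.0, "dy": 0.0, "dz": 0.01, "yaw": 0.0}, {"dx": 0.0, "dy": 0.0, "dz": 0.03, "yaw": 0.0}, {"dx": 0.0, "dy": 0.0, "dz": 0.04, "yaw": 0.0}, {"dx": 0.0, "dy": 0.0, "dz": 0.04, "yaw": 0.0}, {"dx": 0.02, "dy": 0.02, "dz": 0.0, "yaw": 0.0}, {"dx": 0.03, "dy": 0.02, "dz": 0.0, "yaw": 0.0}, {"dx": 0.0, "dy": 0.0, "dz": 0.0, "yaw": 0.0}, {"dx": 0.0, "dy": 0.0, "dz": 0.0, "yaw": 0.0}], "gripper": 0.05}}

```text
t: 22.5
eef_pos: [452.9, 322.1, 212.0]
tcp_rot: [-3.142, -0.0, -2.838]
ft_force: [-0.8, 0.5, -0.9]
opening: 0.527
grip_force: 0.0
```

```bash
python3 -c "
from h import *
c=snap('wrist','w6')"
```

```text
(no output)
```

View pics/w6.png

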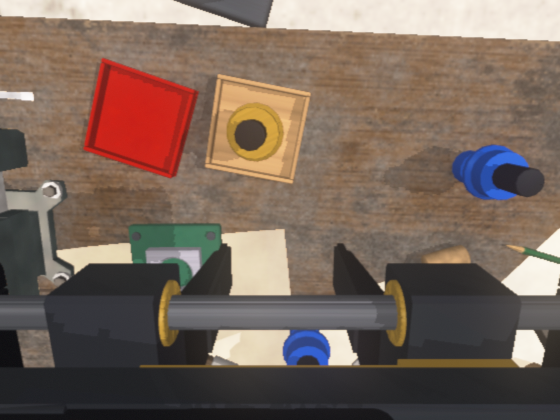

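The picture shows the cartridge standing upright inside the wooden tray at (254,131), with the gripper clear of everything.

```bash
python3 -c "
from h import *
print(job_done())"
```

```text
the job is handed in; nothing more can be done
None
```

I pressed the seated cartridge at about 18 N for about 1 s; the pointer was left 3–4 mm above the line, so it now stands upright in the wooden tray, and I've handed the job in.

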